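# Sweep the spare retaining rings into the catch tray

## Robot

A 6-joint arm with a two-finger parallel gripper is mounted at the origin on the work surface. World frame = base frame: x ahead of the robot, y to its left, z up, the work surface at z = 0. Lengths are in mm, angles in rad, forces in N, time in s.
With the tool pointing down it reaches from about 350 to 800 mm from the base axis. Payload 7.3 kg.
Tool frame: the origin (TCP) lies midway between the tips of the shut fingers; the grasp point (between the pads) lies 19 mm behind it; z points along the fingers, y is the line along which they close (so a half turn about z gives the same grasp; the last joint's range is limited). The gripper opens to 85 mm and grips with 20 to 120 N. Pads are 22 mm wide; open, the fingers measure 114 mm over their backs; the gripper's body (76 mm by 85 mm) begins 54 mm behind the grasp point. The pads swing forward as they close: fully open they stand 13 mm farther back than shut.
Start: joints at [-1.357, 0.342, 1.524, -0, 1.275, -0.146], TCP at [184.869, -491.394, 231.322] pointing down, gripper open.
Joint ranges: [-2.53, 2.53], [-0.77, 2.02], [0.04, 2.7], [-1, 4.14], [0.28, 2.66], [-3.11, 3.11]. Speed limits (rad/s): [2.57, 2.57, 3.14, 3.14, 3.14, 3.14].

## Interface

Orientations are given as a unit quaternion [x, y, z, w].
In Python, from rig import sense, grab_frame, job_done, cut_out, mark_of gives the robot as it stands. The module is installed in compiled form; this text tells all that it offers.
- The arm moves only by the tool jog_arm, never from a script. Its argument "targets" is a list of rows, each a list of 3 entries, a list of its own where there are three numbers: the shift along the tool's x, y, z in cm, then the turn, a rotation vector about the tool's x, y, z in rad, then the finger opening in cm, from 0 to 8.54. In form: [[[dx, dy, dz], [rx, ry, rz], grip], ...]. A call has 1 to 10 rows; each row shifts and turns the commanded pose from where the row before left it, along the tool's axes as they then stand; what a row does not reach is not made up. A row lasts 1/8 s, in which the tool goes at most 62.5 mm and 10.7 degrees, less where a joint would pass 70% of its speed; a pose out of reach is approached as far as the arm can. A call is refused whole if a number of a shift passes 6.25 or a number of a turn 0.188, either way. A call with a gripper value outside its range is refused whole. The fingers move at their own pace and stop on an object; the grip force is fixed at half the most. Time passes only in rows, so rows that do not move let the fingers close. It gives the time, the measured TCP pose, the force, the opening and the grip force at its end, in the units of the state.
- sense(): the state, without advancing time (a new reading comes with each control period).
- grab_frame(name): name is "scene" or "top" or "wrist"; returns a dict with "img" (384x512x3 uint8, blue, green, red), "z_map" (384x512 float32, mm along the optical axis (not along the pixel's ray), 0 where there is no reading), "mtx" (3x3 intrinsics, pixels), "rvec" (rotation vector, rad) and "tvec" (3), from world to camera coordinates, as OpenCV has them; the wrist camera has in their place "mount" (4x4, takes a point from camera to tool coordinates, whose origin is the TCP and whose axes are the flange's). Camera axes: x right, y down, z forward; pixel columns grow to the right and rows downward; lengths in mm; the calibration is good to about 2 mm. A picture is of the moment at which its call begins: read the wrist's pose just before it.
- job_done(): hands the job in; it is judged then, once.
Trained networks look in a picture, given as the dict that the camera call returned (one of the last four; its "shot" number tells which), for a name from the list of things; names that differ only in an ending like _2 or _b are one class to them, and where a whole thing is asked for, a point or a joint stands for the part that bears it (a point fixed in the world has none). Each returns a list of dicts, best first, with "p" (0 to 1); they miss things now and then, are a little off and sometimes report something else, mostly with a low value. They report only what shows in the picture. A call takes as long as a camera call. They do not tell look-alikes from the thing itself.
- cut_out(target, picture): "pixels" (384x512 bool, what is visible of it).
- mark_of(target, picture): "location" ([x, y, z] in mm, in world coordinates, good to about 4 mm: a listed point, or the origin of a listed thing).
The state is a dict: "time_s": time; "qpos": joint angles; "joint_vel": joint speeds; "tau": joint torques, N m; "tcp_pos": TCP position; "tcp_rot": TCP orientation; "force": force on the tool from outside, world axes, zero at the start; "ft_torque": the same for the moment, N m; "opening": finger opening in mm; "grip_force": force on a finger pad.
Only numpy, scipy, OpenCV 4.12 (cv2) and the standard library are available. Lean on these libraries where they do the work, as an engineer would, in place of code of your own. Each camera call takes 0.05 s, during which the arm holds its last target. There are 200 camera calls.

## Task

Three spare flat brass retaining rings are left lying on the oak fitting board. With the fingertips, sweep all three over the board and off its end, down into the shallow metal catch tray that stands against it; slide them only, do not pick them up or carry them. Leave the four other parts on the board standing where they are.

Things in the scene. Friction and masses are not known exactly. Their poses are not given: they have to be found in the camera images.
- board: oak fitting board fixed on the bench, a flat slab 300 mm (its x) by 400 mm (its y) by 19 mm high, without a raised edge; its top is 19 mm above the bench. Origin: centre of its underside; it may be turned by up to about 0.1 rad.
- tray: shallow open steel catch tray fixed against the +y or the -y end of the board (which end varies; it has the board's yaw): 300 mm (its x, the full width of the board) by 120 mm (its y), rim 15 mm above the bench and so 4 mm below the board's top, walls and floor 3 mm thick, 1 mm gap to the board's end. Origin: centre of its underside.
- rack: spindle rack fixed on the bench off the other end of the board, 31 mm from it: a dark oak block 220 mm (x) by 60 mm (y) by 30 mm high with five short steel spindles standing in it, 58 mm high over all. Origin: centre of its underside.
- ring1: one of three identical spare retaining rings: flat plain brass ring, 44 mm outside, 26 mm bore, 8 mm high, about 65 g, lying flat and loose on the fitting board in one of the two rows nearer the long edges. Origin: centre of its underside.
- ring2: one of three identical spare retaining rings: flat plain brass ring, 44 mm outside, 26 mm bore, 8 mm high, about 65 g, lying flat and loose on the fitting board in one of the two rows nearer the long edges. Origin: centre of its underside.
- ring3: one of three identical spare retaining rings: flat plain brass ring, 44 mm outside, 26 mm bore, 8 mm high, about 65 g, lying flat and loose on the fitting board in one of the two rows nearer the long edges. Origin: centre of its underside.
- spindle_tip: pewter spindle tip, a pointed turned finial standing loose on the board in its middle row, 22 mm diameter, 38 mm high. To be left alone. Origin: centre of its underside.
- bead: coral-red glass bead stop, barrel shaped, 21 mm diameter, 16 mm high, standing loose on the board in its middle row. To be left alone. Origin: centre of its underside.
- thumb_knob: bone thumb knob, mushroom shaped, 25 mm diameter, 28 mm high, standing loose on the board in its middle row. To be left alone. Origin: centre of its underside.
- cap: brass domed end cap with a small point and no hole, 25 mm diameter, 20 mm high, standing loose on the board in its middle row. Not a ring; to be left alone. Origin: centre of its underside.
Mind the look-alikes: they are no part of the job. What is shaped like the ring2 but red is not meant.

How it is judged:
By the outcome, as a careful person would: the job done as asked, in the order asked, and still so for the second after the job is handed in, with the robot touching nothing.
It also fails if it takes over 58 s, if anything falls off the work surface, if the arm or the gripper's body presses on something with over 40 N, if the wrist force passes 120 N, or if a joint passes its speed limit or range.

## Working session

There is one attempt and no reset: what is moved stays moved. The work goes in short steps, Python scripts to look and compute and a tool call to move; the robot and the scene stay as the last step left them, time stands still between calls to the robot, and variables do not carry over. Pictures are saved under pics/ and viewed, at most 10 in all, crops included, and the job is handed in when it is done.

Besides the shell and the picture viewer there is one more tool, called after "Call:" by a JSON object that holds its "name" and its "arguments", one argument or row to a line. jog_arm: Moves the arm, as the interface text tells. Its arguments: {"type":"object","properties":{"targets":{"type":"array","items":{"type":"array"}}},"required":["targets"]}

```bash
mkdir -p pics
cat > h.py <<'E'
import numpy as np, cv2
from rig import *
def world(f,u,v):
    R=cv2.Rodrigues(np.array(f["rvec"],float))[0];t=np.array(f["tvec"],float).ravel()
    z=f["z_map"][int(v),int(u)];p=np.linalg.inv(f["mtx"])@[u,v,1]*z
    return R.T@(p-t)
def ray(f,u,v,h):
    R=cv2.Rodrigues(np.array(f["rvec"],float))[0];t=np.array(f["tvec"],float).ravel()
    d=R.T@(np.linalg.inv(f["mtx"])@[u,v,1]);c=-R.T@t
    return c+d*(h-c[2])/d[2]
E
python3 - <<'E'
from h import *
s=sense();print(s["time_s"],s["tcp_pos"],s["tcp_rot"],s["opening"])
for n in("top","scene"):
    f=grab_frame(n);cv2.imwrite(f"pics/{n}0.png",f["img"])
    for k in("board","tray","rack","ring1","spindle_tip","bead","thumb_knob","cap"):
        m=mark_of(k,f);print(n,k,[(np.round(d["location"]).tolist(),round(d["p"],2)) for d in m[:6]])
E
```

```text
0.0 [ 184.77164063 -490.97281179  230.6267142 ] [ 9.83864482e-01  1.78913623e-01 -2.02164895e-05 -7.72509814e-04] 85.65601619189307
top board [([537.0, -32.0, -3.0], 0.59)]
top tray [([526.0, -295.0, -0.0], 0.58)]
top rack [([546.0, 226.0, -1.0], 0.85)]
top ring1 [([287.0, -221.0, -2.0], 0.78), ([627.0, -60.0, 25.0], 0.65), ([313.0, -142.0, 4.0], 0.59), ([452.0, 65.0, 16.0], 0.54), ([462.0, -124.0, 16.0], 0.5)]
top spindle_tip [([546.0, 229.0, -3.0], 0.66), ([542.0, -96.0, 20.0], 0.63)]
top bead [([525.0, -175.0, 17.0], 0.48)]
top thumb_knob [([554.0, 117.0, 20.0], 0.59)]
top cap [([550.0, 224.0, -1.0], 0.62), ([544.0, 9.0, 21.0], 0.42)]
scene board [([534.0, -37.0, 0.0], 0.61)]
scene tray [([526.0, -295.0, -0.0], 0.74)]
scene rack [([546.0, 228.0, -1.0], 0.65)]
scene ring1 [([293.0, -220.0, -0.0], 0.63), ([451.0, 66.0, 22.0], 0.62), ([313.0, -146.0, -0.0], 0.62), ([464.0, -122.0, 19.0], 0.58), ([628.0, -62.0, 18.0], 0.54)]
scene spindle_tip [([537.0, -101.0, 21.0], 0.69), ([541.0, 10.0, 20.0], 0.25)]
scene bead [([523.0, -175.0, 20.0], 0.65), ([538.0, -101.0, 22.0], 0.22)]
scene thumb_knob [([556.0, 116.0, 20.0], 0.66)]
scene cap [([544.0, 8.0, 19.0], 0.49), ([553.0, 115.0, 21.0], 0.49), ([524.0, -175.0, 20.0], 0.23)]
```

View pics/top0.png

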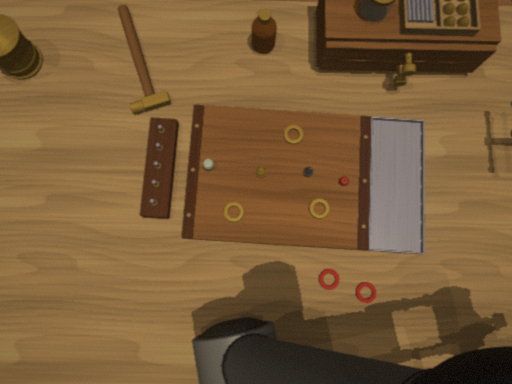

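View pics/scene0.png

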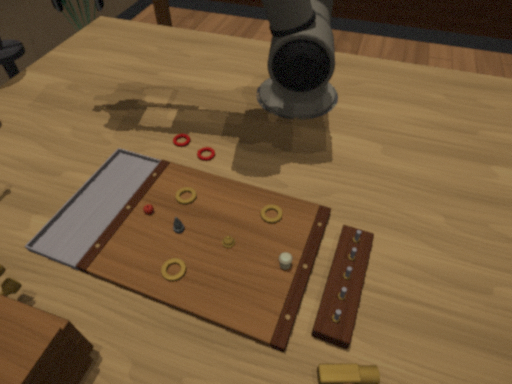

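In the top view the brass rings on the board are at (293,134), (234,212) and (319,209). The rings at (329,279) and (366,292) are red and lie on the bench, so they are not meant. The cap at (261,172) has no hole. The tray is off the -y end (image right). I'll measure the rings in both views and confirm them in a crop.

Run:
```python
from h import *
fs={n:grab_frame(n) for n in("top","scene")}
im=fs["top"]["img"]
cv2.imwrite("pics/crop.png",cv2.resize(im[95:310,175:435],None,fx=2.7,fy=2.7,interpolation=cv2.INTER_CUBIC))
def cents(n,cl):
    f=fs[n];out=[]
    for d in cut_out("ring1",f):
        v,u=np.nonzero(d["pixels"])
        # filled outer contour centre
        h=cv2.convexHull(np.c_[u,v].astype(np.int32));M=cv2.moments(h)
        c=(M["m10"]/M["m00"],M["m01"]/M["m00"]);bgr=f["img"][d["pixels"]].mean(0)
        out.append((c,bgr,d["p"]))
    return out
P={}
for n in fs:
    f=fs[n];P[n]=cv2.hconcat([cv2.Rodrigues(np.array(f["rvec"],float))[0],np.array(f["tvec"],float).reshape(3,1)]);P[n]=f["mtx"]@P[n]
A=cents("top",0);B=cents("scene",0)
for a,bg,p in A:
    ra=ray(fs["top"],*a,23)
    best=min(B,key=lambda b:np.linalg.norm(ray(fs["scene"],*b[0],23)-ra))
    X=cv2.triangulatePoints(P["top"],P["scene"],np.array(a),np.array(best[0])).ravel();X=X[:3]/X[3]
    print(np.round(a),bg.round(),np.round(ra,1),ray(fs["scene"],*best[0],23).round(1),"tri",X.round(1))
# board corners/ends from top
f=fs["top"]
for nm,(u,v) in dict(c1=(194,106),c2=(370,116),c3=(183,238),c4=(358,247),).items(): print(nm,ray(f,u,v,19).round(),world(f,u,v).round())
for nm,(u,v) in dict(t1=(370,118),t2=(423,121),t3=(369,249),t4=(421,252),).items(): print(nm,ray(f,u,v,15).round())
w=grab_frame("wrist");print(w["mount"].round(2).tolist(),w["mtx"].round().tolist())
```

```text
[328. 279.] [ 41.  59. 145.] [ 314.6 -136.9   23. ] [ 331.4 -133.3   23. ] tri [ 314.7 -140.9    6.1]
[292. 134.] [ 42.  99. 132.] [627.9 -61.7  23. ] [628.5 -64.5  23. ] tri [628.3 -62.7  23.4]
[233. 211.] [ 47. 108. 142.] [453.8  65.3  23. ] [451.5  62.   23. ] tri [453.6  64.1  26.3]
[365. 292.] [ 38.  55. 141.] [ 289.2 -214.    23. ] [ 331.4 -133.3   23. ] tri [ 280.4 -205.6  -36.5]
c1 [691. 159.  19.] [690. 158.  21.]
c2 [ 675. -236.   19.] [ 675. -236.   19.]
c3 [396. 170.  19.] [396. 172.  10.]
c4 [ 383. -202.   19.] [ 383. -202.   18.]
t1 [ 672. -237.   15.]
t2 [ 667. -356.   15.]
t3 [ 379. -226.   15.]
t4 [ 374. -338.   15.]
[[0.0, -0.95, -0.32, 82.54], [1.0, 0.0, -0.0, -0.72], [0.0, -0.32, 0.95, -142.51], [0.0, 0.0, 0.0, 1.0]] [[271.0, 0.0, 253.0], [0.0, 271.0, 189.0], [0.0, 0.0, 1.0]]
```

View pics/crop.png

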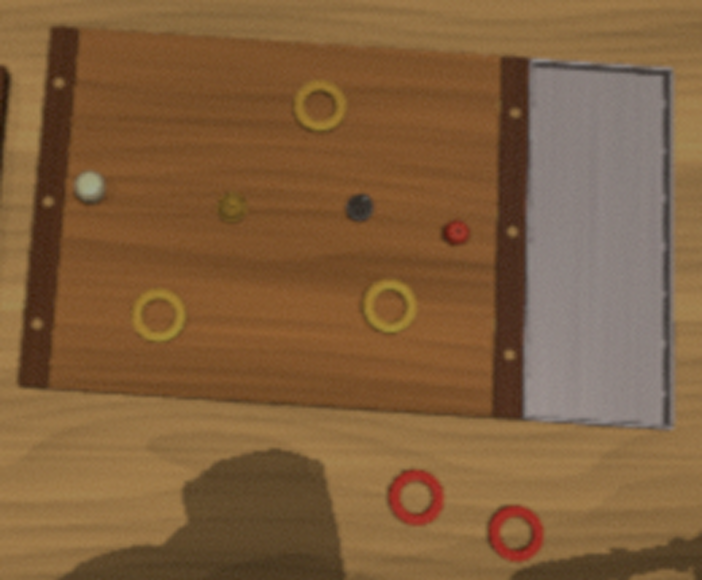

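The crop confirms it: three brass rings on the board, with the red pair off the board on the bench. The rings are at about C (463,-123), A (628,-62) and B (453,64). I'll part the fingers to 26 mm so they cradle a ring, and push C first, then B, then A. First I turn the tool so the finger line lies across the push direction.

Call:
{"name": "jog_arm", "arguments": {
  "targets": [
    [[0, 0, 0], [0, 0, -0.167], 2.6],
    [[0, 0, 0], [0, 0, -0.167], 2.6],
    [[0, 0, 0], [0, 0, -0.167], 2.6],
    [[0, 0, 0], [0, 0, -0.167], 2.6],
    [[0, 0, 0], [0, 0, -0.167], 2.6],
    [[0, 0, 0], [0, 0, -0.167], 2.6],
    [[0, 0, 0], [0, 0, -0.167], 2.6]
  ]
}}

```text
time_s: 2.02
tcp_pos: [184.9, -491.4, 231.3]
tcp_rot: [0.72, 0.694, -0.0, 0.0]
force: [-0.5, -0.4, 0.1]
opening: 26.1
grip_force: 0.0
```

```bash
cat >> h.py <<'E'
from scipy.spatial.transform import Rotation as Ro
def to(goal):
    s=sense();R=Ro.from_quat(s["tcp_rot"]).as_matrix()
    print("t",round(s["time_s"],2),"at",np.round(s["tcp_pos"],1),"xaxis",R[:,0].round(3),"zax",R[:,2].round(3),"F",np.round(s["force"],1),"open",round(s["opening"],1))
    p=np.array(s["tcp_pos"])
    for g in goal: g=np.array(g,float);print(g,"shift cm",(R.T@(g-p)/10).round(2));p=g
E
python3 -c "
from h import *
to([(465,-68,231),(465,-68,40),(465,-68,22),(469,-275,22)])"
```

```text
t 2.02 at [ 184.9 -491.4  231.3] xaxis [ 0.037  0.999 -0.   ] zax [ 0. -0. -1.] F [-0.5 -0.4  0.1] open 26.1
[465. -68. 231.] shift cm [4.333e+01 2.645e+01 3.000e-02]
[465. -68.  40.] shift cm [ 0.  -0.  19.1]
[465. -68.  22.] shift cm [ 0.  -0.   1.8]
[ 469. -275.   22.] shift cm [-20.67   1.16   0.  ]
```

Call:
{"name": "jog_arm", "arguments": {
  "targets": [
    [[4.33, 2.65, 0], [0, 0, 0], 2.6],
    [[4.33, 2.65, 0], [0, 0, 0], 2.6],
    [[4.33, 2.65, 0], [0, 0, 0], 2.6],
    [[4.33, 2.65, 0], [0, 0, 0], 2.6],
    [[4.33, 2.65, 0], [0, 0, 0], 2.6],
    [[4.33, 2.65, 0], [0, 0, 0], 2.6],
    [[4.33, 2.65, 0], [0, 0, 0], 2.6],
    [[4.33, 2.65, 0], [0, 0, 0], 2.6],
    [[4.33, 2.65, 0], [0, 0, 0], 2.6],
    [[4.33, 2.65, 0], [0, 0, 0], 2.6]
  ]
}}

```text
time_s: 3.28
tcp_pos: [468.7, -68.4, 231.5]
tcp_rot: [0.722, 0.692, 0.0, 0.0]
force: [-0.0, -0.7, 0.3]
opening: 25.6
grip_force: 0.0
```

Call:
{"name": "jog_arm", "arguments": {
  "targets": [
    [[0, 0, 4], [0, 0, 0], 2.6],
    [[0, 0, 4], [0, 0, 0], 2.6],
    [[0, 0, 4], [0, 0, 0], 2.6],
    [[0, 0, 4], [0, 0, 0], 2.6],
    [[0, 0, 3], [0, 0, 0], 2.6],
    [[0, 0, 0], [0, 0, 0], 2.6]
  ]
}}

```text
time_s: 4.03
tcp_pos: [466.4, -69.5, 39.7]
tcp_rot: [0.722, 0.692, -0.001, -0.002]
force: [-0.1, -0.4, 1.4]
opening: 26.3
grip_force: 0.0
```

```bash
python3 -c "
from h import *
to([(465,-68,22),(469,-275,22)])
f=grab_frame('wrist');cv2.imwrite('pics/w1.png',f['img'])"
```

```text
t 4.03 at [466.4 -69.5  39.7] xaxis [0.042 0.999 0.001] zax [-0.004  0.001 -1.   ] F [-0.1 -0.4  1.4] open 26.3
[465. -68.  22.] shift cm [ 0.14 -0.14  1.77]
[ 469. -275.   22.] shift cm [-20.66   1.27  -0.03]
```

View pics/w1.png

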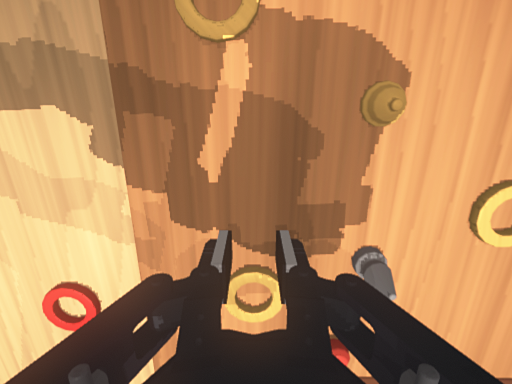

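Wrist view: ring C is at (254,297), centred between the fingertips at (225,240) and (283,240). The spindle tip at (373,270) is clear to the right. I'll lower slowly now and check the force.

Call:
{"name": "jog_arm", "arguments": {
  "targets": [
    [[0, 0, 1.0], [0, 0, 0], 2.6],
    [[0, 0, 0.5], [0, 0, 0], 2.6],
    [[0, 0, 0.2], [0, 0, 0], 2.6],
    [[0, 0, 0], [0, 0, 0], 2.6],
    [[0, 0, 0], [0, 0, 0], 2.6]
  ]
}}

```text
time_s: 4.7
tcp_pos: [468.0, -70.0, 24.5]
tcp_rot: [0.722, 0.692, 0.0, 0.0]
force: [0.0, 0.5, 0.4]
opening: 25.9
grip_force: 0.0
```

Call:
{"name": "jog_arm", "arguments": {
  "targets": [
    [[0, 0, 0.15], [0, 0, 0], 2.6],
    [[0, 0, 0.15], [0, 0, 0], 2.6],
    [[0, 0, 0], [0, 0, 0], 2.6]
  ]
}}

```text
time_s: 5.08
tcp_pos: [467.7, -69.9, 21.1]
tcp_rot: [0.722, 0.692, -0.0, -0.0]
force: [0.2, 0.2, -0.1]
opening: 26.4
grip_force: 0.0
```

Call:
{"name": "jog_arm", "arguments": {
  "targets": [
    [[-1.5, 0.06, 0], [0, 0, 0], 2.6],
    [[-1.5, 0.06, 0], [0, 0, 0], 2.6],
    [[-1.5, 0.06, 0], [0, 0, 0], 2.6],
    [[-1.5, 0.06, 0], [0, 0, 0], 2.6],
    [[-1.5, 0.06, 0], [0, 0, 0], 2.6],
    [[-1.5, 0.06, 0], [0, 0, 0], 2.6],
    [[-1.5, 0.06, 0], [0, 0, 0], 2.6]
  ]
}}

```text
time_s: 5.95
tcp_pos: [467.6, -176.0, 21.3]
tcp_rot: [0.722, 0.692, -0.0, 0.0]
force: [0.3, 0.7, 0.3]
opening: 25.9
grip_force: 0.3
```

```bash
python3 -c "
from h import *
to([(469,-255,21)])
f=grab_frame('wrist');g=grab_frame('scene');print([d['location'].round() if hasattr(d['location'],'round') else d['location'] for d in mark_of('ring1',g)])
cv2.imwrite('pics/w2.png',f['img'])"
```

```text
t 5.95 at [ 467.6 -176.    21.3] xaxis [ 0.042  0.999 -0.   ] zax [ 0. -0. -1.] F [0.3 0.7 0.3] open 25.9
[ 469. -255.   21.] shift cm [-7.88  0.47  0.03]
[[630.7, -62.6, 20.8], [314.1, -147.6, 0.3], [448.7, 66.8, 20.7], [286.6, -222.3, 2.4], [466.9, -205.7, 18.9]]
```

View pics/w2.png

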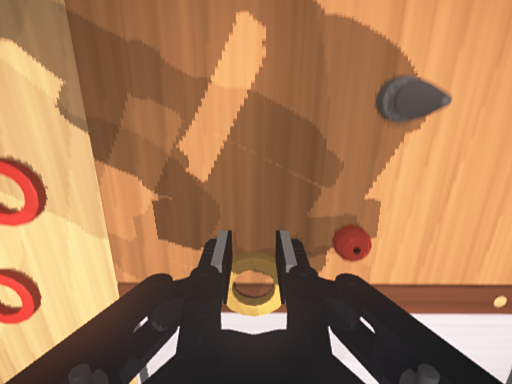

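The ring is cradled at (254,285), just short of the end strip, and the bead at (352,243) hasn't been touched. I'll push it over the end and then lift.

Call:
{"name": "jog_arm", "arguments": {
  "targets": [
    [[-1.5, 0.06, 0], [0, 0, 0], 2.6],
    [[-1.5, 0.06, 0], [0, 0, 0], 2.6],
    [[-1.5, 0.06, 0], [0, 0, 0], 2.6],
    [[-1.5, 0.06, 0], [0, 0, 0], 2.6],
    [[-1.5, 0.06, 0], [0, 0, 0], 2.6],
    [[-1.3, 0.06, 0], [0, 0, 0], 2.6],
    [[0, 0, 0], [0, 0, 0], 2.6],
    [[0, 0, 0], [0, 0, 0], 2.6]
  ]
}}

```text
time_s: 7.1
tcp_pos: [467.3, -262.7, 21.2]
tcp_rot: [0.722, 0.692, -0.0, -0.0]
force: [0.1, -0.1, 0.2]
opening: 26.1
grip_force: 0.0
```

```bash
python3 -c "
from h import *
to([(455,-250,90),(458,130,90),(458,130,21),(421,-258,21)])
g=grab_frame('scene');print([np.round(d['location']) for d in mark_of('ring1',g)])
cv2.imwrite('pics/s2.png',cv2.resize(g['img'][130:300,0:260],None,fx=3,fy=3))"
```

```text
t 7.1 at [ 467.3 -262.7   21.2] xaxis [0.042 0.999 0.   ] zax [-0.  0. -1.] F [ 0.1 -0.1  0.2] open 26.1
[ 455. -250.   90.] shift cm [ 1.22 -1.29 -6.88]
[458. 130.  90.] shift cm [ 3.798e+01 -1.300e+00  1.000e-02]
[458. 130.  21.] shift cm [-0.   0.   6.9]
[ 421. -258.   21.] shift cm [-3.892e+01 -2.070e+00 -1.000e-02]
[array([ 467., -254.,   11.]), array([630., -63.,  19.]), array([450.,  64.,  20.]), array([ 290., -222.,    1.])]
```

View pics/s2.png

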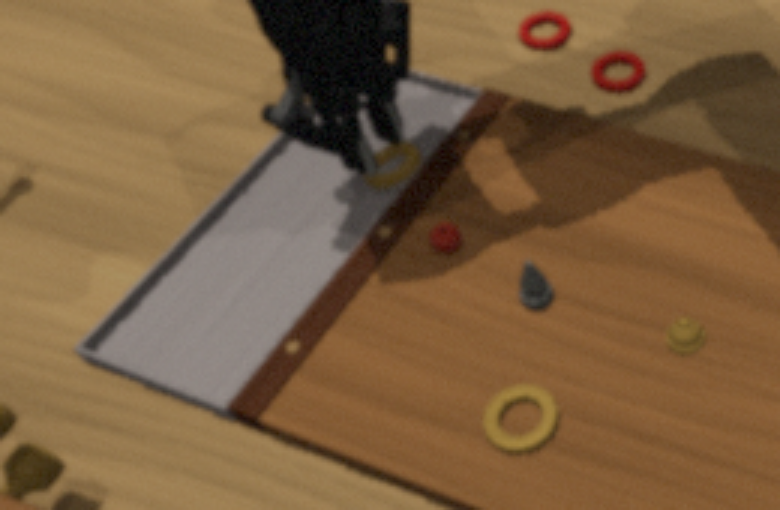

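Call:
{"name": "jog_arm", "arguments": {
  "targets": [
    [[0, 0, -3.5], [0, 0, 0], 2.6],
    [[0, 0, -3.5], [0, 0, 0], 2.6],
    [[5, -0.3, 0], [0, 0, 0], 2.6],
    [[5.5, -0.3, 0], [0, 0, 0], 2.6],
    [[5.5, -0.3, 0], [0, 0, 0], 2.6],
    [[5.5, -0.3, 0], [0, 0, 0], 2.6],
    [[5.5, -0.4, 0], [0, 0, 0], 2.6],
    [[5.5, -0.4, 0], [0, 0, 0], 2.6],
    [[5.5, -0.5, 0], [0, 0, 0], 2.6],
    [[0, 0, 0], [0, 0, 0], 2.6]
  ]
}}

```text
time_s: 8.45
tcp_pos: [457.5, 121.3, 91.4]
tcp_rot: [0.72, 0.694, 0.0, -0.0]
force: [-0.1, -0.3, 0.1]
opening: 26.4
grip_force: 0.0
```

```bash
python3 -c "
from h import *
to([(456,122,91),(456,122,21),(421,-258,21)])
g=grab_frame('top');print([np.round(d['location']) for d in mark_of('ring1',g)])
for d in cut_out('ring1',g):
  v,u=np.nonzero(d['pixels'])
  W=np.array([world(g,a,b) for a,b in zip(u,v)]);y=W[:,1]
  print(W.mean(0).round(1), 'zmed near/far', np.median(W[y>np.percentile(y,70),2]).round(1),np.median(W[y<np.percentile(y,30),2]).round(1), y.min().round(),y.max().round())"
```

```text
t 8.45 at [457.5 121.3  91.4] xaxis [0.036 0.999 0.   ] zax [ 0.  0. -1.] F [-0.1 -0.3  0.1] open 26.4
[456. 122.  91.] shift cm [ 0.06 -0.16  0.04]
[456. 122.  21.] shift cm [-0. -0.  7.]
[ 421. -258.   21.] shift cm [-3.81e+01 -2.14e+00 -2.00e-02]
[array([ 315., -145.,    2.]), array([ 288., -221.,   -2.]), array([447.,  67.,  15.]), array([632., -64.,  23.])]
[ 466.3 -250.4   18.6] zmed near/far 20.4 11.6 -274.0 23.0
[ 312.9 -139.8   12.6] zmed near/far 7.7 8.0 -161.0 23.0
[453.1  61.7  37.2] zmed near/far 26.8 26.8 23.0 85.0
[621.6 -61.   40.7] zmed near/far 26.9 26.0 -83.0 23.0
[ 288.4 -216.1    6.5] zmed near/far 7.4 7.1 -237.0 -197.0
```

Ring C dropped over the end but leans on the near tray wall: its near side is at z 20 and its far side at 12. The fingertips ran too high, so I'll find the touch height here behind B and sweep lower.

Call:
{"name": "jog_arm", "arguments": {
  "targets": [
    [[0, 0, 3.5], [0, 0, 0], 2.6],
    [[0, 0, 3.0], [0, 0, 0], 2.6],
    [[0, 0, 0.5], [0, 0, 0], 2.6],
    [[0, 0, 0.15], [0, 0, 0], 2.6],
    [[0, 0, 0.0], [0, 0, 0], 2.6]
  ]
}}

```text
time_s: 9.22
tcp_pos: [459.3, 117.3, 20.7]
tcp_rot: [0.722, 0.692, 0.001, 0.001]
force: [0.6, 0.8, 0.6]
opening: 26.4
grip_force: 0.0
```

Call:
{"name": "jog_arm", "arguments": {
  "targets": [
    [[0, 0, 0.1], [0, 0, 0], 2.6],
    [[0, 0, 0], [0, 0, 0], 2.6]
  ]
}}

```text
time_s: 9.48
tcp_pos: [458.7, 117.7, 19.2]
tcp_rot: [0.722, 0.692, 0.0, 0.0]
force: [0.2, -0.1, -0.2]
opening: 26.1
grip_force: 0.0
```

Call:
{"name": "jog_arm", "arguments": {
  "targets": [
    [[0, 0, 0.1], [0, 0, 0], 2.6],
    [[0, 0, 0], [0, 0, 0], 2.6]
  ]
}}

```text
time_s: 9.72
tcp_pos: [458.8, 117.7, 18.9]
tcp_rot: [0.722, 0.692, 0.0, 0.0]
force: [-2.5, -0.8, 11.1]
opening: 26.0
grip_force: 5.7
```

Touch is at 19.0. I'll raise 1 mm and sweep B slightly outward, so that it lands beside C.

Call:
{"name": "jog_arm", "arguments": {
  "targets": [
    [[0, -0.4, -0.1], [0, 0, 0], 2.6],
    [[-1.9, -0.1, 0], [0, 0, 0], 2.6],
    [[-1.9, -0.1, 0], [0, 0, 0], 2.6],
    [[-1.9, -0.1, 0], [0, 0, 0], 2.6],
    [[-1.9, -0.1, 0], [0, 0, 0], 2.6],
    [[-1.9, -0.1, 0], [0, 0, 0], 2.6],
    [[-1.9, -0.1, 0], [0, 0, 0], 2.6],
    [[-1.9, -0.1, 0], [0, 0, 0], 2.6],
    [[-1.9, -0.1, 0], [0, 0, 0], 2.6],
    [[-1.9, -0.1, 0], [0, 0, 0], 2.6]
  ]
}}

```text
time_s: 10.98
tcp_pos: [438.2, -52.9, 18.9]
tcp_rot: [0.722, 0.692, 0.0, -0.0]
force: [0.3, 2.2, 1.8]
opening: 26.1
grip_force: 1.1
```

```bash
python3 -c "
from h import *
to([(421,-262,19.5)])
g=grab_frame('scene');print([np.round(d['location']) for d in mark_of('ring1',g)])"
```

```text
t 10.97 at [438.2 -52.9  18.9] xaxis [0.042 0.999 0.   ] zax [ 0.  0. -1.] F [0.3 2.2 1.8] open 26.1
[ 421.  -262.    19.5] shift cm [-20.96  -0.84  -0.07]
[array([631., -65.,  19.]), array([ 468., -253.,   10.]), array([ 290., -222.,    3.]), array([544., 227.,  -5.])]
```

Call:
{"name": "jog_arm", "arguments": {
  "targets": [
    [[-1.9, -0.09, -0.04], [0, 0, 0], 2.6],
    [[-1.9, -0.09, 0], [0, 0, 0], 2.6],
    [[-1.9, -0.09, 0], [0, 0, 0], 2.6],
    [[-1.9, -0.09, 0], [0, 0, 0], 2.6],
    [[-2.5, -0.09, 0], [0, 0, 0], 2.6],
    [[-3, -0.09, 0], [0, 0, 0], 2.6],
    [[-3, -0.09, 0], [0, 0, 0], 2.6],
    [[-3, -0.09, 0], [0, 0, 0], 2.6],
    [[-2, 0, 0], [0, 0, 0], 2.6],
    [[0, 0, 0], [0, 0, 0], 2.6]
  ]
}}

```text
time_s: 12.32
tcp_pos: [422.4, -263.7, 19.1]
tcp_rot: [0.722, 0.692, 0.0, 0.0]
force: [0.2, 0.5, -0.6]
opening: 26.0
grip_force: 0.0
```

```bash
python3 -c "
from h import *
to([(421,-262,19.5)])
g=grab_frame('scene');print([np.round(d['location']) for d in mark_of('ring1',g)])
cv2.imwrite('pics/s3.png',cv2.resize(g['img'][130:280,20:200],None,fx=4,fy=4))"
```

```text
t 12.32 at [ 422.4 -263.7   19.1] xaxis [ 0.043  0.999 -0.   ] zax [ 0. -0. -1.] F [ 0.2  0.5 -0.6] open 26.0
[ 421.  -262.    19.5] shift cm [ 0.17 -0.15 -0.04]
[array([ 419., -261.,    5.]), array([ 312., -143.,    0.]), array([630., -64.,  18.]), array([ 467., -252.,   11.]), array([ 289., -220.,    1.])]
```

View pics/s3.png

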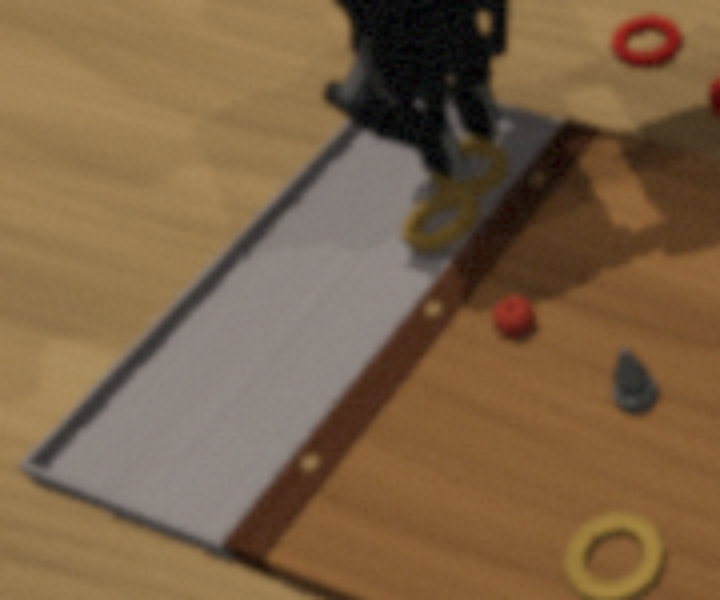

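B is in the tray, lower right of the fingers. C at about (440,222) in the crop still leans on the near wall. I'll sweep its raised rear edge off with the low fingertips.

Call:
{"name": "jog_arm", "arguments": {
  "targets": [
    [[0, 0, -2], [0, 0, 0], 2.6],
    [[0, 0, -2], [0, 0, 0], 2.6],
    [[3, 2.3, 0], [0, 0, 0], 2.6],
    [[3.2, 2.3, 0], [0, 0, 0], 2.6],
    [[0, 0, 2], [0, 0, 0], 2.6],
    [[0, 0, 1.9], [0, 0, 0], 2.6],
    [[0, 0, 0], [0, 0, 0], 2.6]
  ]
}}

```text
time_s: 13.3
tcp_pos: [470.7, -201.6, 19.7]
tcp_rot: [0.721, 0.693, -0.0, -0.001]
force: [1.5, 0.4, -0.4]
opening: 25.8
grip_force: 0.0
```

Call:
{"name": "jog_arm", "arguments": {
  "targets": [
    [[-1, 0, 0.05], [0, 0, 0], 2.6],
    [[-1, 0, 0], [0, 0, 0], 2.6],
    [[-1.5, 0, 0], [0, 0, 0], 2.6],
    [[-2, 0, 0], [0, 0, 0], 2.6],
    [[-1.5, 0, 0], [0, 0, 0], 2.6],
    [[0, 0, 0], [0, 0, 0], 2.6]
  ]
}}

```text
time_s: 14.05
tcp_pos: [467.7, -274.7, 19.7]
tcp_rot: [0.723, 0.691, 0.0, 0.0]
force: [-0.3, 0.1, -0.1]
opening: 25.8
grip_force: 0.0
```

```bash
cat >> h.py <<'E'
def chk():
    g=grab_frame('top')
    for d in cut_out('ring1',g):
      m=cv2.erode(d['pixels'].astype(np.uint8),np.ones((2,2)));v,u=np.nonzero(d['pixels'])
      W=np.array([world(g,a,b) for a,b in zip(u,v)]);W=W[(W[:,2]<40)&(W[:,2]>-5)&(g['z_map'][v,u]>0)];y=W[:,1]
      print(np.median(W,0).round(1),'near/far',np.median(W[y>np.percentile(y,70),2]).round(1),np.median(W[y<np.percentile(y,30),2]).round(1),np.percentile(y,[3,97]).round())
    return g
E
python3 -c "
from h import *
to([(421,-262,19.5)])
chk()
g=grab_frame('scene');print([np.round(d['location']) for d in mark_of('ring1',g)])"
```

```text
t 14.05 at [ 467.7 -274.7   19.7] xaxis [ 0.044  0.999 -0.   ] zax [ 0. -0. -1.] F [-0.3  0.1 -0.1] open 25.8
[ 421.  -262.    19.5] shift cm [ 1.06 -4.73  0.01]
[626.4 -59.1  26.5] near/far 26.5 26.6 [-80. -41.]
[array([631., -61.,  19.]), array([ 290., -219.,    3.]), array([ 315., -146.,   -3.]), array([ 421., -264.,   -0.]), array([ 467., -261.,    4.])]
```

C's mark has moved clear of the wall and down. Now over to ring A.

Call:
{"name": "jog_arm", "arguments": {
  "targets": [
    [[0, 0, -3.5], [0, 0, 0], 2.6],
    [[0, 0, -4], [0, 0, 0], 2.6],
    [[4.5, 2.5, 0], [0, 0, 0], 2.6],
    [[4.5, 2.5, 0], [0, 0, 0], 2.6],
    [[4.5, 2.5, 0], [0, 0, 0], 2.6],
    [[4.5, 2.5, 0], [0, 0, 0], 2.6],
    [[4.5, 2.5, 0], [0, 0, 0], 2.6],
    [[4.5, 2.5, 0], [0, 0, 0], 2.6],
    [[0, 0, 0], [0, 0, 0], 2.6]
  ]
}}

```text
time_s: 15.38
tcp_pos: [629.9, -5.5, 94.4]
tcp_rot: [0.72, 0.694, 0.0, -0.0]
force: [-0.5, -0.5, 0.3]
opening: 25.9
grip_force: 0.0
```

```bash
python3 -c "
from h import *
to([(631,-8,94),(631,-8,19.6),(622,-264,19.6)])
chk()"
```

```text
t 15.38 at [629.9  -5.5  94.4] xaxis [0.037 0.999 0.001] zax [ 0.     0.001 -1.   ] F [-0.5 -0.5  0.3] open 25.9
[631.  -8.  94.] shift cm [-0.24  0.11  0.04]
[631.   -8.   19.6] shift cm [-0.   -0.    7.44]
[ 622.  -264.    19.6] shift cm [-2.562e+01  4.000e-02 -1.000e-02]
[ 468.4 -258.9   10.7] near/far 11.0 10.6 [-276. -240.]
[ 287.  -216.1    7.4] near/far 7.3 7.6 [-237. -197.]
[ 424.5 -263.1   10.8] near/far 10.5 10.8 [-282. -244.]
```

C and B both lie flat, with tops at 11 mm. Now I'll lower behind A.

Call:
{"name": "jog_arm", "arguments": {
  "targets": [
    [[0, 0, 3.5], [0, 0, 0], 2.6],
    [[0, 0, 3], [0, 0, 0], 2.6],
    [[0, 0, 0.7], [0, 0, 0], 2.6],
    [[0, 0, 0.2], [0, 0, 0], 2.6],
    [[0, 0, 0], [0, 0, 0], 2.6]
  ]
}}

```text
time_s: 16.1
tcp_pos: [629.8, -10.1, 22.0]
tcp_rot: [0.722, 0.692, 0.001, 0.001]
force: [0.9, 0.0, 0.1]
opening: 25.9
grip_force: 0.0
```

Call:
{"name": "jog_arm", "arguments": {
  "targets": [
    [[0, 0, 0.2], [0, 0, 0], 2.6],
    [[0, 0, 0], [0, 0, 0], 2.6],
    [[-1.5, 0, 0], [0, 0, 0], 2.6],
    [[-1.5, 0, 0], [0, 0, 0], 2.6],
    [[-1.9, 0, 0], [0, 0, 0], 2.6],
    [[-1.9, 0, 0], [0, 0, 0], 2.6],
    [[-1.9, 0, 0], [0, 0, 0], 2.6],
    [[-1.9, 0, 0], [0, 0, 0], 2.6],
    [[-1.9, 0, 0], [0, 0, 0], 2.6]
  ]
}}

```text
time_s: 17.23
tcp_pos: [623.9, -135.7, 18.9]
tcp_rot: [0.722, 0.692, 0.0, 0.0]
force: [0.9, 3.6, 4.7]
opening: 26.2
grip_force: 2.5
```

```bash
python3 -c "
from h import *
to([(622,-268,19.6)])
g=grab_frame('scene');print([np.round(d['location']) for d in mark_of('ring1',g)])"
```

```text
t 17.23 at [ 623.9 -135.7   18.9] xaxis [0.042 0.999 0.   ] zax [ 0.  0. -1.] F [0.9 3.6 4.7] open 26.2
[ 622.  -268.    19.6] shift cm [-13.23   0.37  -0.07]
[array([ 313., -147.,   -2.]), array([ 628., -165.,   17.]), array([ 288., -218.,    4.]), array([ 421., -263.,    5.])]
```

Call:
{"name": "jog_arm", "arguments": {
  "targets": [
    [[-1.9, 0, -0.06], [0, 0, 0], 2.6],
    [[-2.2, 0, 0], [0, 0, 0], 2.6],
    [[-2.5, 0, 0], [0, 0, 0], 2.6],
    [[-3, 0, 0], [0, 0, 0], 2.6],
    [[-3, 0, 0], [0, 0, 0], 2.6],
    [[-1.5, 0, 0], [0, 0, 0], 2.6],
    [[0, 0, 0], [0, 0, 0], 2.6],
    [[0, 0, -4], [0, 0, 0], 2.6],
    [[0, 0, -5], [0, 0, 0], 2.6],
    [[0, 0, -5], [0, 0, 0], 2.6]
  ]
}}

```text
time_s: 18.58
tcp_pos: [617.9, -273.9, 160.5]
tcp_rot: [0.721, 0.693, -0.0, -0.001]
force: [0.1, -0.2, -0.0]
opening: 26.1
grip_force: 0.0
```

Call:
{"name": "jog_arm", "arguments": {
  "targets": [
    [[5, 0, -3], [0, 0, 0], 2.6],
    [[5, 0, 0], [0, 0, 0], 2.6],
    [[5, 0, 0], [0, 0, 0], 2.6],
    [[5, 0, 0], [0, 0, 0], 2.6],
    [[5, 0, 0], [0, 0, 0], 2.6],
    [[0, 0, 0], [0, 0, 0], 2.6]
  ]
}}

```text
time_s: 19.32
tcp_pos: [627.9, -20.7, 189.3]
tcp_rot: [0.72, 0.694, 0.0, -0.001]
force: [0.2, 0.3, -0.7]
opening: 26.0
grip_force: 0.0
```

```bash
python3 -c "
from h import *
to([])
g=chk();f=grab_frame('scene')
for k in('spindle_tip','bead','thumb_knob','cap'): print(k,[np.round(d['location']) for d in mark_of(k,f)[:2]])
print([np.round(d['location']) for d in mark_of('ring1',f)])
cv2.imwrite('pics/end.png',cv2.resize(f['img'][120:350,20:400],None,fx=2.1,fy=2.1))"
```

```text
t 19.32 at [627.9 -20.7 189.3] xaxis [0.036 0.999 0.001] zax [-0.001  0.001 -1.   ] F [ 0.2  0.3 -0.7] open 26.0
[ 468.1 -256.3   10.3] near/far 10.5 10.4 [-276. -238.]
[ 325.2 -139.6    7.7] near/far 7.2 7.7 [-160. -122.]
[ 616.8 -270.2   10.4] near/far 10.7 10.6 [-291. -252.]
[ 286.8 -220.     7.4] near/far 8.0 6.9 [-237. -200.]
[ 422.9 -263.7   10.5] near/far 10.8 10.3 [-281. -244.]
spindle_tip [array([540., -99.,  19.])]
bead []
thumb_knob [array([558., 115.,  19.])]
cap [array([544.,   9.,  20.])]
[array([ 468., -260.,    1.]), array([ 310., -147.,   -3.]), array([ 619., -273.,    3.]), array([ 420., -262.,    4.])]
```

View pics/end.png

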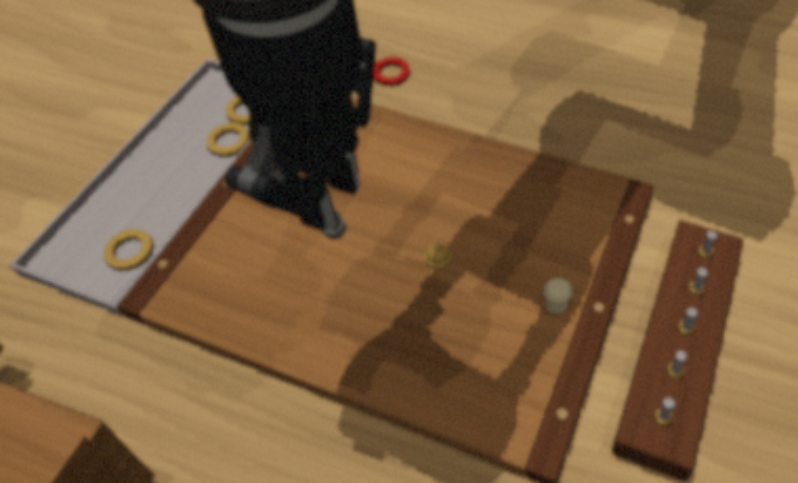

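All three rings lie flat in the tray, at (128,249), (228,138) and (238,108, partly hidden by the gripper). The cap and knob are standing in place, while the arm hides the bead and spindle tip. I'll check the bead from the top, then hand in.

```bash
python3 -c "
from h import *
g=grab_frame('top');b=[(np.round(d['location']),d['p']) for d in mark_of('bead',g)];s=[np.round(d['location']) for d in mark_of('spindle_tip',g)];print(b,s)
if b and np.hypot(*(b[0][0][:2]-[524,-175]))<7: print(job_done())"
```

```text
[(array([ 526., -173.,   19.]), 0.57)] []
the job is handed in; nothing more can be done
None
```

All three brass rings were swept off the board and lie flat in the catch tray, the four other parts measured where they stood before, and the job was handed in at about 19.5 s.

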